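# Restock the numbered canister rack

### The arm

A 7-joint arm with a two-finger parallel gripper is mounted at the origin on the work surface. World frame = base frame: x ahead of the robot, y to its left, z up, the work surface at z = 0. Lengths are in m, angles in rad, forces in N, time in s.
With the tool pointing down it reaches from about 0.35 to 0.9 m from the base axis. Payload 8.1 kg.
Tool frame: the origin (TCP) lies on the centre line of the jaws, within the pads' length; the fingertips stand 22 mm ahead of it and the grasp point (between the pads) lies 3 mm ahead of it; z points along the fingers, y is the line along which they close (so a half turn about z gives the same grasp; the last joint's range is limited). The gripper opens to 92 mm and grips with 3 to 60 N. Pads are 19 mm wide; open, the fingers measure 130 mm over their backs; the gripper's body (75 mm by 190 mm) begins 47 mm behind the grasp point.
Start: joints at [1.074, 0.434, 0.025, 1.573, -0.012, 1.134, -0.075], TCP at [0.24, -0.577, 0.249] pointing down, gripper open.
Joint ranges: [-2.62, 2.62], [-0.44, 2.09], [-1.27, 1.32], [0.08, 2.57], [-1.32, 4.46], [0.12, 2], [-2.74, 2.74]. Speed limits (rad/s): [2.22, 2.22, 3.01, 3.01, 3.14, 3.14, 3.14].

### API

Orientations are given as [roll, pitch, yaw] about the fixed x, y, z axes, in that order (R = Rz(yaw) Ry(pitch) Rx(roll)).
In Python, from rig import status, grab_frame, job gives the robot as it stands.
- The arm moves only by the tool move_arm, never from a script. Its arguments are lists of equal length, an entry for each row: "turn": the turn, a rotation vector about the world's x, y, z in degrees, a list of three; "offset": the shift along the world's x, y, z in cm, a list of three; "fingers": the gripper's target within -1 to 1 (shut at 1, half-way at 0, fully open at -1). In form: {"turn": [[rx, ry, rz], ...], "offset": [[x, y, z], ...], "fingers": [fingers, ...]}. A call has 1 to 20 rows; each row is the pose to reach, as a shift and turn from the pose commanded when the call began; what a row does not reach only later rows make up. A row lasts 1/8 s, in which the tool goes at most 62.5 mm and 10.7 degrees, less where a joint would pass 70% of its speed; a pose out of reach is approached as far as the arm can. A call with a gripper value outside its range is refused whole. The fingers move at their own pace and stop on an object; the grip force is fixed at half the most. Time passes only in rows, so rows that repeat a pose let the fingers close. It gives the time, the measured TCP pose, the force, the opening and the grip force at its end, in the units of the state.
- status.observe(): the state, without advancing time (a new reading comes with each control period).
- grab_frame(name): name is "scene" or "top" or "wrist"; returns a dict with "frame" (400x640x3 uint8, blue, green, red), "range_z" (400x640 float32, m along the optical axis (not along the pixel's ray), 0 where there is no reading), "vertical_fov" (degrees; the focal length in pixels is half the picture's height over the tangent of half this angle, whatever the lens; pixels are square), "cx", "cy" (the principal point, pixels), "R" (3x3) and "t" (3): a world point X has camera coordinates R X + t. Camera axes: x right, y down, z forward; pixel columns grow to the right and rows downward; lengths in m; the calibration is good to about 2 mm. A picture is of the moment at which its call begins.
- job.sign_off(): hands the job in; it is judged then, once.
The state is a dict: "t": time; "joint_positions": joint angles; "qd": joint speeds; "effort": joint torques, N m; "position": TCP position; "eef_rot": TCP orientation; "wrist_force": force on the tool from outside, world axes, zero at the start; "ft_torque": the same for the moment, N m; "width": opening from 0.0 (shut) to 1.0 (fully open); "finger_force": force on a finger pad.
Only numpy, scipy, OpenCV 4.12 (cv2) and the standard library are available. Lean on these libraries where they do the work, as an engineer would, in place of code of your own. Each camera call takes 0.05 s, during which the arm holds its last target. There are 200 camera calls.

### The job

Fill the display rack in number order: the shortest canister into pocket 1, then the second shortest into pocket 2, then the second tallest into pocket 3 (studs on each pocket's ledge give its number; the tallest already stands in pocket 4). A wrong canister stands in pocket 1: set it aside, not in its own pocket, until its turn, and put none in its own pocket before the one ahead of it is home. Set every canister down upright without dropping it, leave all four standing free in their pockets, and do not shift or tip the other things on the counter.

Things in the scene. Friction and masses are not known exactly. Their poses are not given: they have to be found in the camera images.
- can_short_c (a point): centre (on the axis, 58 mm above the underside) of the shortest canister: white, round, 76 mm wide, 80 mm high to the top of its fast lid, 116 mm with its black knob: a 28 mm upright disc 92 to 116 mm above the underside, on a 16 mm stem; lift by the knob, gripped firmly (else it swings). z up. Under 0.5 kg. Belongs in pocket 1; starts on the counter.
- can_mid_c (a point): centre (on the axis, 71 mm above the underside) of the second shortest canister: white, round, 76 mm wide, 106 mm high to the top of its fast lid, 142 mm with its black knob: a 28 mm upright disc 118 to 142 mm above the underside, on a 16 mm stem; lift by the knob, gripped firmly (else it swings). z up. Under 0.5 kg. Belongs in pocket 2; starts on the counter, or wrongly in pocket 1.
- can_tall_c (a point): centre (on the axis, 84 mm above the underside) of the second tallest canister: white, round, 76 mm wide, 132 mm high to the top of its fast lid, 168 mm with its black knob: a 28 mm upright disc 144 to 168 mm above the underside, on a 16 mm stem; lift by the knob, gripped firmly (else it swings). z up. Under 0.5 kg. Belongs in pocket 3; starts in pocket 1 if the second shortest does not.
- can_home_c (a point): centre (on the axis, 97 mm above the underside) of the tallest canister: white, round, 76 mm wide, 158 mm high to the top of its fast lid, 194 mm with its black knob: a 28 mm upright disc 170 to 194 mm above the underside, on a 16 mm stem; lift by the knob, gripped firmly (else it swings). z up. Under 0.5 kg. It starts in pocket 4, where it belongs, and stays there.
- pocket1: fixed dark steel pocket 1: square frame, 86 mm inside, 94 outside, walls 18 mm high, no floor (a canister stands on the counter, z = 0). A 10 mm high, 22 mm deep ledge on its side away from the robot (+x) bears one stud (brass, 12 mm). Origin: pocket's centre at counter height. The pockets stand in a row along their y, 98 mm apart, in any order.
- pocket2: fixed dark steel pocket 2: square frame, 86 mm inside, 94 outside, walls 18 mm high, no floor (a canister stands on the counter, z = 0). A 10 mm high, 22 mm deep ledge on its side away from the robot (+x) bears two studs in a row (brass, 12 mm). Origin: pocket's centre at counter height. The pockets stand in a row along their y, 98 mm apart, in any order.
- pocket3: fixed dark steel pocket 3: square frame, 86 mm inside, 94 outside, walls 18 mm high, no floor (a canister stands on the counter, z = 0). A 10 mm high, 22 mm deep ledge on its side away from the robot (+x) bears three studs in a row (brass, 12 mm). Origin: pocket's centre at counter height. The pockets stand in a row along their y, 98 mm apart, in any order.
- pocket4: fixed dark steel pocket 4: square frame, 86 mm inside, 94 outside, walls 18 mm high, no floor (a canister stands on the counter, z = 0). A 10 mm high, 22 mm deep ledge on its side away from the robot (+x) bears four studs in a row (brass, 12 mm). Origin: pocket's centre at counter height. The pockets stand in a row along their y, 98 mm apart, in any order.
- rack: fixed dark steel base of the row of pockets, 410 mm along its y, with a 30 mm high, 8 mm thick plate beyond each end pocket (204 mm from the middle). Origin: middle of the row at counter height.
- tin: bystander: upright square aluminium tin, 66 x 66 x 150 mm high; origin at the centre of its underside.
- jar: bystander: amber glass jar, 72 mm in diameter, 115 mm high; origin at the centre of its underside.
- bottle: bystander: green glass bottle, 64 mm in diameter, 190 mm high; origin at the centre of its underside.
- cup: bystander: white teacup without handle, 80 mm wide, 75 mm high; origin at the centre of its underside.
- scoop: bystander: wooden spoon lying flat, 160 mm long (along its x), under 30 mm high; origin near its middle.
- carton: bystander: cardboard carton 70 x 100 x 60 mm high; origin at the centre of its underside.
Not all that is in view belongs to the job. What is shaped like the pocket3 but green or white is not meant. What is shaped like the part that bears can_tall_c but turquoise is not meant.

How it is judged:
By the outcome, as a careful person would: the job done as asked, in the order asked, and still so for the second after the job is handed in, with the robot touching nothing.
It also fails if it takes over 72 s, if anything falls off the work surface, if the arm or the gripper's body presses on something with over 40 N, if the wrist force passes 120 N, or if a joint passes its speed limit or range.

## Working session

There is one attempt and no reset: what is moved stays moved. The work goes in short steps, Python scripts to look and compute and a tool call to move; the robot and the scene stay as the last step left them, time stands still between calls to the robot, and variables do not carry over. Pictures are saved under pics/ and viewed, at most 10 in all, crops included, and the job is handed in when it is done.

Besides the shell and the picture viewer there is one more tool, called after ">>>" as name(argument=value, ...), one argument or row to a line, values as JSON. move_arm: Moves the arm, as the interface text tells. Its arguments: {"type":"object","properties":{"turn":{"type":"array"},"offset":{"type":"array"},"fingers":{"type":"array"}},"required":["turn","offset","fingers"]}

```bash
mkdir -p pics; cat > h.py <<'E'
import numpy as np, cv2
from rig import status, grab_frame, job
def cloud(g):
    h,w=g["range_z"].shape; f=h/2/np.tan(np.radians(g["vertical_fov"])/2)
    u,v=np.meshgrid(np.arange(w),np.arange(h)); z=g["range_z"].astype(float)
    P=np.stack([(u-g["cx"])/f*z,(v-g["cy"])/f*z,z],-1)
    W=(P-g["t"])@g["R"]; W[z==0]=np.nan
    return W
E
python3 - <<'E'
from h import *
print(status.observe())
for n in("top","scene"):
    g=grab_frame(n); cv2.imwrite(f"pics/{n}0.png",g["frame"]); np.savez(f"{n}0.npz",W=cloud(g),f=g["frame"])
    print(n,g["vertical_fov"],g["cx"],g["cy"],-g["R"].T@g["t"])
E
```

```text
{'t': 0.0, 'joint_positions': array([ 1.07442087,  0.43521484,  0.02493634,  1.57410021, -0.01160256,
        1.13396895, -0.07510117]), 'qd': array([ 4.70320301e-04, -5.07421500e-04, -2.23235249e-03,  1.97241633e-03,
        1.62429873e-04, -1.01048151e-03, -1.70899015e-05]), 'effort': array([-1.14520382e-03, -6.67860246e+01,  9.84436199e-01, -3.14470410e+01,
       -6.04638085e-02,  4.27151355e-02,  2.02569713e-04]), 'position': array([ 0.23958839, -0.57674433,  0.24794836]), 'eef_rot': array([-3.14005095e+00,  1.22996735e-04,  3.93736694e-01]), 'wrist_force': array([0.16389202, 0.1077436 , 0.97209235]), 'ft_torque': array([ 0.02241244, -0.02330017,  0.01859286]), 'finger_force': 0.0, 'width': 0.998128971104589}
top 48.84967547359178 326.88041629694413 197.51587179596729 [ 0.24438442 -0.00379643  1.30363658]
scene 50.92682721827088 322.2678145649905 192.9952123275994 [ 1.19980026 -0.12355393  1.13083166]
```

View pics/top0.png

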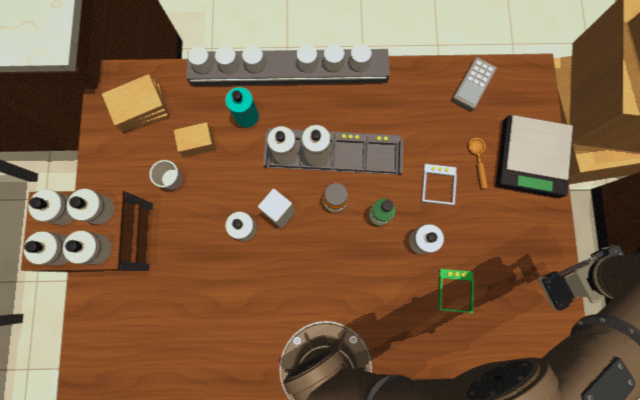

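View pics/scene0.png

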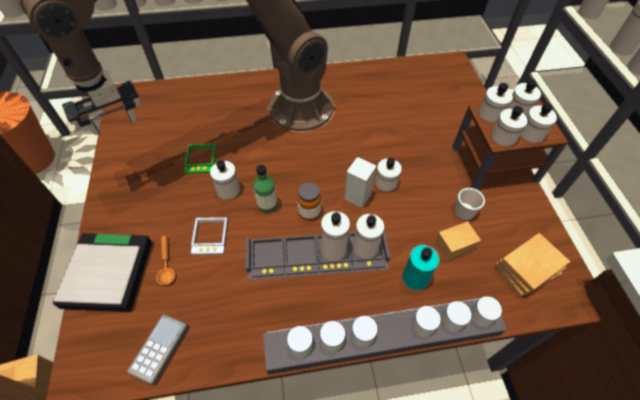

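Top view: the rack's pockets run, left to right, 1 (occupied, 283,145), 4 (316,145), 3 (350,137: three studs) and 2 (383,138: two studs). There are canisters on the counter at (240,226) and (427,240). The green frame (457,290), the white frame (440,185), the turquoise can (240,105), and the side shelf canisters (65,225) are decoys. Next I measure and make one confirming crop.

```bash
cat > m.py <<'E'
from h import *
def obj(W,c,r,zmin,zmax=.4):
    m=(np.hypot(W[...,0]-c[0],W[...,1]-c[1])<r)&(W[...,2]>zmin)&(W[...,2]<zmax)
    return W[m]
E
python3 - <<'E'
from m import *
T=np.load("top0.npz");S=np.load("scene0.npz")
f=S["f"]; cv2.imwrite("pics/crop0.png",cv2.resize(f[145:290,175:415],None,fx=3.2,fy=3.2,interpolation=cv2.INTER_CUBIC))
W=T["W"]
for n,(u,v) in dict(p1=(281,136),p4=(316,135),left=(239,226),right=(431,238)).items():
    p=W[v,u]; 
    Q=np.vstack([obj(W,p,.05,.05),obj(S["W"],p,.05,.05)]); top=np.percentile(Q[:,2],99.5)
    for nm,X in(("top",W),("scene",S["W"])):
        k=obj(X,p,.05,top-.008); print(n,nm,"top z",top.round(4),"knob xy",((k[:,:2].min(0)+k[:,:2].max(0))/2).round(4),np.ptp(k[:,:2],axis=0).round(3),len(k), k[:,:2].mean(0).round(4))
for n,(u,v) in dict(jar=(337,195),bottle=(385,208),tin=(277,205),cup=(165,175),teal=(239,97),wframe=(440,168),gframe=(457,273)).items(): print(n,W[v,u].round(3))
# rack walls
for nm,X in(("top",W),("scene",S["W"])):
    m=(X[...,2]>.012)&(X[...,2]<.024)&(X[...,0]>.42)&(X[...,0]<.62)&(X[...,1]>-.3)&(X[...,1]<.25)&(X[...,1]<.3)
    hsv=cv2.cvtColor(T["f"] if nm=="top" else f,cv2.COLOR_BGR2HSV); m&=(hsv[...,1]<90)&(hsv[...,2]<130)
    n,l,st,ce=cv2.connectedComponentsWithStats(m.astype(np.uint8)); i=1+st[1:,4].argmax()
    q=X[l==i][:,:2]; print(nm,len(q),cv2.minAreaRect((q*1000).astype(np.float32)))
E
```

```text
p1 top top z 0.1704 knob xy [0.6317 0.1129] [0.026 0.024] 77 [0.6314 0.1135]
p1 scene top z 0.1704 knob xy [0.6309 0.1144] [0.027 0.026] 72 [0.6325 0.1136]
p4 top top z 0.196 knob xy [0.626  0.0166] [0.026 0.027] 83 [0.6246 0.0165]
p4 scene top z 0.196 knob xy [0.626  0.0169] [0.026 0.027] 77 [0.6266 0.0163]
left top top z 0.1188 knob xy [0.4005 0.2355] [0.025 0.023] 69 [0.4009 0.2359]
left scene top z 0.1188 knob xy [0.4001 0.237 ] [0.027 0.027] 47 [0.4019 0.2358]
right top top z 0.1447 knob xy [ 0.3532 -0.2868] [0.025 0.024] 78 [ 0.3531 -0.2873]
right scene top z 0.1447 knob xy [ 0.3527 -0.2888] [0.024 0.025] 50 [ 0.3538 -0.2876]
jar [ 0.474 -0.04   0.118]
bottle [ 0.424 -0.16   0.188]
tin [0.444 0.121 0.145]
cup [0.565 0.474 0.008]
teal [0.744 0.225 0.163]
wframe [ 0.571 -0.356  0.014]
gframe [ 0.258 -0.385  0.015]
top 98 ((592.5216674804688, -177.2557373046875), (93.45269775390625, 59.33588790893555), 87.18830108642578)
scene 71 ((596.919921875, -79.37224578857422), (92.52713012695312, 51.140968322753906), 84.22574615478516)
```

View pics/crop0.png

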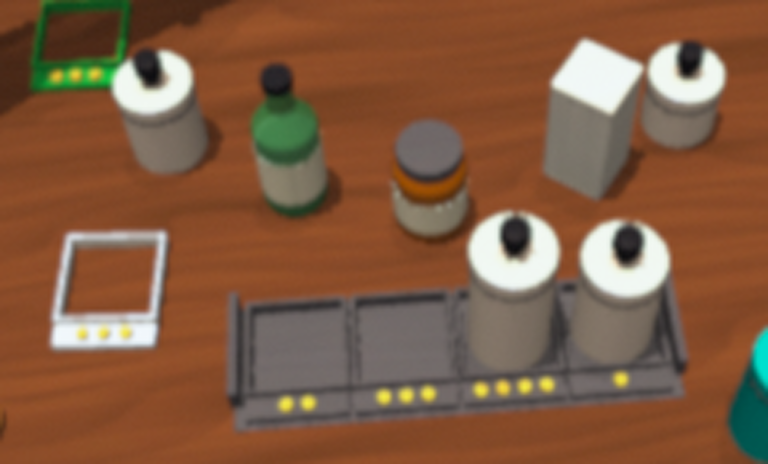

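Counter right (427,240) has its top at 142 mm, so it is the second shortest. Counter left (240,226) is the shortest at 116 mm. The one in pocket 1 is the second tallest at 168 mm, and pocket 4 holds the tallest. The crop confirms the dark rack's stud order, from left: 2 (295,403), 3 (405,395), 4 (513,387), 1 (621,380). The white and green frames also have three studs but are the wrong colour. Next I measure the pockets from their studs.

```bash
cat > studs.py <<'E'
from m import *
def studs(W,f):
    hsv=cv2.cvtColor(f,cv2.COLOR_BGR2HSV); m=((hsv[...,0]>20)&(hsv[...,0]<36)&(hsv[...,1]>110)&(hsv[...,2]>130)&(W[...,0]>.6)&(W[...,0]<.72)&(W[...,1]>-.26)&(W[...,1]<.2)&(W[...,2]<.04)).astype(np.uint8)
    n,l,st,ce=cv2.connectedComponentsWithStats(m)
    return np.array([np.r_[np.nanmean(W[l==i],0),st[i,4]] for i in range(1,n) if st[i,4]>5])
E
python3 - <<'E'
from studs import *
from sklearn import x if False else None
E
python3 - <<'E'
from studs import *
for nm in("top","scene"):
    d=np.load(nm+"0.npz"); W=d["W"]; s=studs(W,d["f"]); s=s[s[:,1].argsort()]; print(nm); print(s.round(4))
    p=np.polyfit(s[:,1],s[:,0],1); print("dx/dy",p, "resid",(np.polyval(p,s[:,1])-s[:,0]).std())
    # end plates
    m=(W[...,2]>.022)&(W[...,2]<.036)&(W[...,0]>.5)&(W[...,0]<.68)
    for a,b in((-.3,-.2),(.14,.2)):
        q=W[m&(W[...,1]>a)&(W[...,1]<b)]; print("plate",len(q),q.mean(0).round(4),np.ptp(q,axis=0).round(3))
E
```

```text
top
[[ 6.682e-01 -1.957e-01  1.300e-02  1.400e+01]
 [ 6.704e-01 -1.744e-01  1.310e-02  1.400e+01]
 [ 6.749e-01 -1.072e-01  1.240e-02  1.400e+01]
 [ 6.760e-01 -8.770e-02  1.260e-02  1.500e+01]
 [ 6.788e-01 -6.740e-02  1.250e-02  1.400e+01]]
dx/dy [0.07627974 0.68328469] resid 0.000442912692926479
plate 103 [ 0.6077 -0.2357  0.0289] [0.105 0.043 0.013]
plate 92 [0.6303 0.1702 0.0289] [0.094 0.03  0.014]
scene
[[ 6.681e-01 -1.944e-01  1.330e-02  2.100e+01]
 [ 6.684e-01 -1.748e-01  1.280e-02  1.800e+01]
 [ 6.744e-01 -1.069e-01  1.240e-02  1.800e+01]
 [ 6.762e-01 -8.680e-02  1.310e-02  1.800e+01]
 [ 6.777e-01 -6.660e-02  1.350e-02  1.900e+01]
 [ 6.801e-01 -1.900e-02  1.260e-02  1.900e+01]
 [ 6.826e-01  8.000e-04  1.300e-02  2.000e+01]
 [ 6.837e-01  2.060e-02  1.330e-02  1.800e+01]
 [ 6.855e-01  4.080e-02  1.250e-02  1.700e+01]
 [ 6.898e-01  1.088e-01  1.180e-02  1.800e+01]]
dx/dy [0.07377777 0.68218834] resid 0.0004529961242874616
plate 110 [ 0.6083 -0.2351  0.029 ] [0.104 0.042 0.012]
plate 79 [0.6396 0.1695 0.0293] [0.085 0.033 0.013]  File "<stdin>", line 2
    from sklearn import x if False else None
                          ^^
SyntaxError: invalid syntax
```

>>> move_arm(
  turn=[
    [0, 0, 8],
    [0, 0, 16],
    [0, 0, 24],
    [0, 0, 32],
    [0, 0, 40],
    [0, 0, 48],
    [0, 0, 56],
    [0, 0, 63],
    [0, 0, 63],
    [0, 0, 63],
    [0, 0, 63],
    [0, 0, 63],
    [0, 0, 63],
    [0, 0, 63],
    [0, 0, 63],
    [0, 0, 63],
    [0, 0, 63],
    [0, 0, 63],
  ],
  offset=[
    [2.5, 4.3, 3],
    [5, 8.6, 5],
    [7.5, 12.9, 5],
    [10, 17.3, 5],
    [12.5, 21.6, 5],
    [15, 25.9, 5],
    [17.5, 30.2, 5],
    [20, 34.5, 5],
    [22.5, 38.8, 5],
    [25, 43.1, 5],
    [27.5, 47.5, 5],
    [30, 51.8, 5],
    [32.5, 56, 5],
    [35, 60.5, 5],
    [37, 65, 5],
    [39.2, 69, 5],
    [39.2, 69, 5],
    [39.2, 69, 5],
  ],
  fingers=[-0.3, -0.3, -0.3, -0.3, -0.3, -0.3, -0.3, -0.3, -0.3, -0.3, -0.3, -0.3, -0.3, -0.3, -0.3, -0.3, -0.3, -0.3],
)

```text
t: 2.35
position: [0.6315, 0.1122, 0.2981]
eef_rot: [-3.141, 0.001, 1.493]
wrist_force: [-0.4, 0.2, -0.4]
width: 0.649
finger_force: 0.0
```

```bash
cat > wl.py <<'E'
from m import *
import sys
# wrist look: knob near c, expected top z
def wl(name,c,zt,cam="wrist"):
    g=grab_frame(cam); cv2.imwrite(f"pics/{name}.png",g["frame"]); W=cloud(g)
    hsv=cv2.cvtColor(g["frame"],cv2.COLOR_BGR2HSV)
    k=obj(W,c,.03,zt-.008,zt+.012); 
    if len(k): print("knob",((k[:,:2].min(0)+k[:,:2].max(0))/2).round(4),np.ptp(k[:,:2],axis=0).round(3),len(k),np.median(k[:,2]).round(4))
    b=obj(W,c,.06,zt-.042,zt-.030)
    if len(b): print("lid",((b[:,:2].min(0)+b[:,:2].max(0))/2).round(4),np.ptp(b[:,:2],axis=0).round(3),len(b))
    o=status.observe(); print({k:np.round(o[k],4) for k in("t","joint_positions","position","eef_rot","wrist_force","width")})
    return W,g
E
python3 - <<'E'
from wl import *
wl("w1",(.6315,.113),.168)
E
```

```text
knob [0.6334 0.1131] [0.027 0.026] 596 0.1666
lid [0.6333 0.1017] [0.074 0.097] 2940
{'t': np.float64(2.4), 'joint_positions': array([ 0.0518,  0.4778, -0.4812,  1.4241,  0.2238,  1.2949, -0.5232]), 'position': array([0.6316, 0.1115, 0.2984]), 'eef_rot': array([-3.1410e+00,  1.1000e-03,  1.4921e+00]), 'wrist_force': array([-0.7965,  0.0248, -0.2105]), 'width': np.float64(0.6548)}
```

Wrist picture measured by depth only: the knob is at (0.633, 0.113) with its top at about 0.167, as expected. I descend and grip.

>>> move_arm(
  turn=[
    [0, 0, 0],
    [0, 0, 0],
    [0, 0, 0],
    [0, 0, 0],
    [0, 0, 0],
    [0, 0, 0],
    [0, 0, 0],
    [0, 0, 0],
    [0, 0, 0],
    [0, 0, 0],
    [0, 0, 0],
    [0, 0, 0],
    [0, 0, 0],
  ],
  offset=[
    [0.1, 0.1, -3],
    [0.1, 0.1, -6],
    [0.1, 0.1, -9],
    [0.1, 0.1, -11],
    [0.1, 0.1, -12.5],
    [0.1, 0.1, -13.8],
    [0.1, 0.1, -13.8],
    [0.1, 0.1, -13.8],
    [0.1, 0.1, -13.8],
    [0.1, 0.1, -13.8],
    [0.1, 0.1, -13.8],
    [0.1, 0.1, -13.8],
    [0.1, 0.1, -13.8],
  ],
  fingers=[-0.3, -0.3, -0.3, -0.3, -0.3, -0.3, -0.3, 1, 1, 1, 1, 1, 1],
)

```text
t: 4.03
position: [0.6327, 0.114, 0.161]
eef_rot: [-3.142, -0.0, 1.493]
wrist_force: [-2.1, -0.1, 5.7]
width: 0.298
finger_force: 30.0
```

>>> move_arm(
  turn=[
    [0, 0, 0],
    [0, 0, 0],
    [0, 0, 0],
    [0, 0, 0],
    [0, 0, 0],
    [0, 0, 0],
    [0, 0, 0],
    [0, 0, 0],
    [0, 0, 0],
    [0, 0, 0],
    [0, 0, 0],
    [0, 0, 0],
    [0, 0, 0],
    [0, 0, 0],
    [0, 0, 0],
    [0, 0, 0],
    [0, 0, 0],
    [0, 0, 0],
  ],
  offset=[
    [0, 0, 1],
    [0, 0, 3],
    [0, 0, 6],
    [0, 0, 9],
    [0, 0, 12],
    [0, 0, 15],
    [0, 0, 17.5],
    [-2, 0, 18],
    [-5, -0.5, 18],
    [-8, -1.5, 18],
    [-11, -2.5, 18],
    [-14, -3.5, 18],
    [-17, -4.5, 18],
    [-20, -6, 18],
    [-22.5, -7, 18],
    [-24.3, -7.7, 18],
    [-25.2, -7.9, 18],
    [-25.2, -7.9, 18],
  ],
  fingers=[1, 1, 1, 1, 1, 1, 1, 1, 1, 1, 1, 1, 1, 1, 1, 1, 1, 1],
)

```text
t: 6.28
position: [0.3808, 0.035, 0.341]
eef_rot: [3.141, 0.0, 1.493]
wrist_force: [0.5, 0.0, -3.3]
width: 0.297
finger_force: 30.0
```

```bash
python3 - <<'E'
from wl import *
g=grab_frame("scene"); cv2.imwrite("pics/s1.png",g["frame"]); o=status.observe(); print(o["position"],o["eef_rot"],o["wrist_force"],o["ft_torque"],o["joint_positions"])
W=cloud(g)
k=obj(W,(.38,.035),.06,.12,.5); 
for a in np.arange(.12,.40,.02):
    q=k[(k[:,2]>a)&(k[:,2]<a+.02)]
    if len(q): print(a.round(2),len(q),q[:,:2].min(0).round(3),q[:,:2].max(0).round(3))
E
```

```text
[0.38132097 0.03508311 0.34096336] [ 3.14071294e+00 -2.40391433e-04  1.49350156e+00] [ 0.29028092 -0.14911    -4.18323825] [ 0.01518193 -0.12730945 -0.0105537 ] [ 0.2914797  -0.01348079 -0.50398686  1.91704445 -0.0068718   1.23544861
 -0.287508  ]
0.16 1 [0.414 0.041] [0.414 0.041]
0.18 96 [ 0.385 -0.002] [0.42  0.068]
0.2 111 [ 0.382 -0.002] [0.42  0.071]
0.22 118 [ 0.383 -0.002] [0.421 0.07 ]
0.24 124 [ 0.382 -0.002] [0.42  0.069]
0.26 128 [ 0.382 -0.002] [0.421 0.071]
0.28 138 [ 0.383 -0.002] [0.421 0.07 ]
0.3 223 [ 0.359 -0.002] [0.42  0.068]
0.36 2 [0.361 0.029] [0.361 0.032]
0.38 32 [ 0.332 -0.002] [0.421 0.073]
0.4 272 [ 0.325 -0.002] [0.435 0.075]
```

View pics/s1.png

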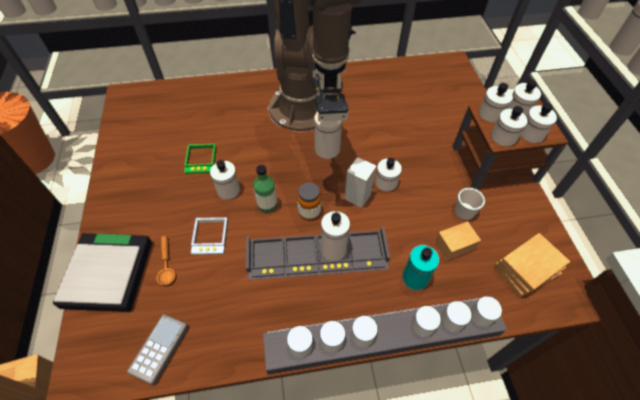

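The canister hangs upright at (328,135), over clear counter. The bystanders stand as before and pocket 1 is empty. I lower it.

>>> move_arm(
  turn=[
    [0, 0, 0],
    [0, 0, 0],
    [0, 0, 0],
    [0, 0, 0],
    [0, 0, 0],
    [0, 0, 0],
    [0, 0, 0],
    [0, 0, 0],
    [0, 0, 0],
    [0, 0, 0],
    [0, 0, 0],
  ],
  offset=[
    [0, 0, -3],
    [0, 0, -6],
    [0, 0, -9],
    [0, 0, -12],
    [0, 0, -14.5],
    [0, 0, -16.3],
    [0, 0, -17.2],
    [0, 0, -17.6],
    [0, 0, -17.9],
    [0, 0, -17.9],
    [0, 0, -17.9],
  ],
  fingers=[1, 1, 1, 1, 1, 1, 1, 1, 1, 1, 1],
)

```text
t: 7.7
position: [0.3811, 0.0348, 0.1621]
eef_rot: [3.141, -0.0, 1.493]
wrist_force: [-0.9, -0.1, -3.7]
width: 0.296
finger_force: 30.0
```

>>> move_arm(
  turn=[
    [0, 0, 0],
    [0, 0, 0],
    [0, 0, 0],
  ],
  offset=[
    [0, 0, -0.1],
    [0, 0, -0.15],
    [0, 0, -0.15],
  ],
  fingers=[1, 1, 1],
)

```text
t: 8.07
position: [0.3811, 0.0349, 0.1608]
eef_rot: [3.141, 0.0, 1.493]
wrist_force: [-2.5, 0.2, 5.9]
width: 0.297
finger_force: 30.0
```

>>> move_arm(
  turn=[
    [0, 0, 0],
    [0, 0, 0],
    [0, 0, 0],
    [0, 0, 0],
    [0, 0, 0],
    [0, 0, 0],
    [0, 0, 5],
    [0, 0, 10],
    [0, 0, 15],
    [0, 0, 20],
    [0, 0, 25],
    [0, 0, 25],
    [0, 0, 25],
    [0, 0, 25],
  ],
  offset=[
    [0, 0, 0],
    [0, 0, 0],
    [0, 0, 0],
    [0, 0, 2],
    [0, 0, 5],
    [0, 0, 9],
    [0, 2, 12],
    [0.5, 6, 12],
    [1, 10, 12],
    [1.5, 14, 12],
    [2, 18, 12],
    [2.1, 20.1, 12],
    [2.1, 20.1, 12],
    [2.1, 20.1, 12],
  ],
  fingers=[0.2, -0.3, -0.3, -0.3, -0.3, -0.3, -0.3, -0.3, -0.3, -0.3, -0.3, -0.3, -0.3, -0.3],
)

```text
t: 9.82
position: [0.4018, 0.2349, 0.28]
eef_rot: [-3.141, 0.001, 1.929]
wrist_force: [0.1, 0.0, -0.4]
width: 0.654
finger_force: 0.0
```

```bash
python3 - <<'E'
from wl import *
wl("w2",(.4015,.236),.116)
W,g=wl("s2",(.38,.035),.168,"scene")
E
```

```text
knob [0.4018 0.2353] [0.027 0.027] 483 0.1146
lid [0.402  0.2353] [0.075 0.075] 2443
{'t': np.float64(9.875), 'joint_positions': array([-0.0298,  0.2247, -0.7237,  1.8531,  0.1649,  1.1249, -0.455 ]), 'position': array([0.4019, 0.2347, 0.2801]), 'eef_rot': array([-3.1412e+00,  8.0000e-04,  1.9284e+00]), 'wrist_force': array([-0.277 , -0.569 , -0.3599]), 'width': np.float64(0.6524)}
knob [0.3813 0.0352] [0.025 0.026] 53 0.1671
lid [0.382  0.0349] [0.076 0.075] 301
{'t': np.float64(9.925), 'joint_positions': array([-0.0296,  0.2246, -0.7237,  1.853 ,  0.1649,  1.1248, -0.4552]), 'position': array([0.4019, 0.2346, 0.2802]), 'eef_rot': array([-3.1414e+00,  8.0000e-04,  1.9281e+00]), 'wrist_force': array([ 0.1764, -0.0308,  0.0745]), 'width': np.float64(0.6506)}
```

>>> move_arm(
  turn=[
    [0, 0, 0],
    [0, 0, 0],
    [0, 0, 0],
    [0, 0, 0],
    [0, 0, 0],
    [0, 0, 0],
    [0, 0, 0],
    [0, 0, 0],
    [0, 0, 0],
    [0, 0, 0],
    [0, 0, 0],
    [0, 0, 0],
    [0, 0, 0],
  ],
  offset=[
    [0, 0.1, -3],
    [0, 0.1, -6],
    [0, 0.1, -9],
    [0, 0.1, -12],
    [0, 0.1, -14.5],
    [0, 0.1, -16],
    [0, 0.1, -17.1],
    [0, 0.1, -17.1],
    [0, 0.1, -17.1],
    [0, 0.1, -17.1],
    [0, 0.1, -17.1],
    [0, 0.1, -17.1],
    [0, 0.1, -17.1],
  ],
  fingers=[-0.3, -0.3, -0.3, -0.3, -0.3, -0.3, -0.3, -0.3, 1, 1, 1, 1, 1],
)

```text
t: 11.55
position: [0.4016, 0.2368, 0.1093]
eef_rot: [-3.141, 0.0, 1.93]
wrist_force: [-1.0, -1.4, 2.2]
width: 0.297
finger_force: 30.0
```

>>> move_arm(
  turn=[
    [0, 0, 0],
    [0, 0, 0],
    [0, 0, 0],
    [0, 0, 0],
    [0, 0, 0],
    [0, 0, 0],
    [0, 0, 0],
    [0, 0, 0],
    [0, 0, -4],
    [0, 0, -8],
    [0, 0, -12],
    [0, 0, -16],
    [0, 0, -20],
    [0, 0, -23],
    [0, 0, -25],
    [0, 0, -25],
    [0, 0, -25],
    [0, 0, -25],
  ],
  offset=[
    [0, 0, 1],
    [0, 0, 3],
    [0, 0, 6],
    [0, 0, 9],
    [0, 0, 12],
    [0, 0, 15],
    [0, 0, 17.5],
    [1.5, -0.5, 18],
    [4, -2, 18],
    [7, -3.5, 18],
    [10, -5.2, 18],
    [13, -6.9, 18],
    [16, -8.5, 18],
    [19, -10.1, 18],
    [21.5, -11.5, 18],
    [22.7, -12.1, 18],
    [23, -12.3, 18],
    [23, -12.3, 18],
  ],
  fingers=[1, 1, 1, 1, 1, 1, 1, 1, 1, 1, 1, 1, 1, 1, 1, 1, 1, 1],
)

```text
t: 13.8
position: [0.6313, 0.1141, 0.2888]
eef_rot: [-3.141, -0.0, 1.494]
wrist_force: [-0.5, 0.9, -1.8]
width: 0.298
finger_force: 30.0
```

```bash
cat > hang.py <<'E'
from wl import *
def hang(c,zb,h):
    g=grab_frame("scene"); W=cloud(g); k=obj(W,c,.06,.02,.5)
    for a in np.linspace(zb+.005,zb+h-.02,4):
        q=k[(k[:,2]>a)&(k[:,2]<a+.015)]
        if len(q)>3: print(a.round(3),len(q),"y",q[:,1].min().round(4),q[:,1].max().round(4),"xmax",q[:,0].max().round(4))
    o=status.observe(); print({k:np.round(o[k],4) for k in("t","joint_positions","position","eef_rot","wrist_force")})
E
python3 - <<'E'
from hang import *
hang((.632,.1135),.18,.08)
E
```

```text
0.185 84 y 0.0769 0.1452 xmax 0.6684
0.203 85 y 0.077 0.1453 xmax 0.6688
0.222 80 y 0.0765 0.1435 xmax 0.6692
0.24 78 y 0.0762 0.1338 xmax 0.6697
{'t': np.float64(13.85), 'joint_positions': array([ 0.0692,  0.4894, -0.5156,  1.4367,  0.2439,  1.2798, -0.5423]), 'position': array([0.6311, 0.1145, 0.2891]), 'eef_rot': array([-3.1410e+00, -2.0000e-04,  1.4944e+00]), 'wrist_force': array([-1.0478, -0.032 , -3.4719])}
```

>>> move_arm(
  turn=[
    [0, 0, 0],
    [0, 0, 0],
    [0, 0, 0],
    [0, 0, 0],
    [0, 0, 0],
    [0, 0, 0],
    [0, 0, 0],
    [0, 0, 0],
    [0, 0, 0],
    [0, 0, 0],
    [0, 0, 0],
    [0, 0, 0],
  ],
  offset=[
    [0.1, 0, -3],
    [0.1, 0, -6],
    [0.1, 0, -9],
    [0.1, 0, -12],
    [0.1, 0, -14],
    [0.1, 0, -15.5],
    [0.1, 0, -16.5],
    [0.1, 0, -17.2],
    [0.1, 0, -17.6],
    [0.1, 0, -17.8],
    [0.1, 0, -17.9],
    [0.1, 0, -17.9],
  ],
  fingers=[1, 1, 1, 1, 1, 1, 1, 1, 1, 1, 1, 1],
)

```text
t: 15.35
position: [0.6329, 0.1138, 0.1104]
eef_rot: [3.141, -0.0, 1.493]
wrist_force: [0.3, 0.4, -2.8]
width: 0.295
finger_force: 30.0
```

>>> move_arm(
  turn=[
    [0, 0, 0],
    [0, 0, 0],
    [0, 0, 0],
  ],
  offset=[
    [0, 0, -0.1],
    [0, 0, -0.15],
    [0, 0, -0.15],
  ],
  fingers=[1, 1, 1],
)

```text
t: 15.72
position: [0.633, 0.114, 0.1093]
eef_rot: [3.141, -0.0, 1.493]
wrist_force: [-2.9, -0.5, 4.3]
width: 0.297
finger_force: 30.0
```

>>> move_arm(
  turn=[
    [0, 0, 0],
    [0, 0, 0],
    [0, 0, 0],
    [0, 0, 0],
    [0, 0, 0],
    [0, 0, 0],
    [0, 0, 0],
    [0, 0, 0],
    [0, 0, -3],
    [0, 0, -7],
    [0, 0, -11],
    [0, 0, -15],
    [0, 0, -19],
    [0, 0, -22],
    [0, 0, -24],
    [0, 0, -24],
    [0, 0, -24],
    [0, 0, -24],
    [0, 0, -24],
  ],
  offset=[
    [0, 0, 0],
    [0, 0, 0],
    [0, 0, 0],
    [0, 0, 2],
    [0, 0, 6],
    [0, 0, 11],
    [0, 0, 16],
    [-1.5, -2, 18],
    [-4.2, -6, 18],
    [-7.3, -10.5, 18],
    [-10.5, -15, 18],
    [-13.6, -19.5, 18],
    [-16.7, -24, 18],
    [-19.8, -28.5, 18],
    [-23, -33, 18],
    [-25.5, -36.7, 18],
    [-27.2, -39, 18],
    [-27.9, -40.1, 18],
    [-27.9, -40.1, 18],
  ],
  fingers=[0.2, -0.3, -0.3, -0.3, -0.3, -0.3, -0.3, -0.3, -0.3, -0.3, -0.3, -0.3, -0.3, -0.3, -0.3, -0.3, -0.3, -0.3, -0.3],
)

```text
t: 18.1
position: [0.3541, -0.2872, 0.2894]
eef_rot: [3.14, -0.0, 1.074]
wrist_force: [0.3, 1.0, -0.2]
width: 0.648
finger_force: 0.0
```

```bash
python3 - <<'E'
from wl import *
wl("w3",(.3535,-.2875),.142)
wl("s3",(.632,.1135),.116,"scene")
E
```

```text
knob [ 0.3538 -0.2898] [0.027 0.027] 528 0.1407
lid [ 0.3539 -0.2901] [0.075 0.075] 2631
{'t': np.float64(18.15), 'joint_positions': array([ 0.8043,  0.1406, -0.2719,  1.8853,  0.0413,  1.1202,  0.0214]), 'position': array([ 0.3546, -0.2864,  0.2892]), 'eef_rot': array([ 3.1407e+00, -5.0000e-04,  1.0752e+00]), 'wrist_force': array([ 0.3879, -0.3014,  0.1418]), 'width': np.float64(0.6527)}
knob [0.6316 0.1142] [0.027 0.026] 72 0.1153
lid [0.6314 0.1149] [0.077 0.075] 388
{'t': np.float64(18.2), 'joint_positions': array([ 0.8037,  0.1409, -0.2723,  1.8855,  0.0413,  1.1202,  0.0214]), 'position': array([ 0.3548, -0.2861,  0.2891]), 'eef_rot': array([ 3.1410e+00, -5.0000e-04,  1.0762e+00]), 'wrist_force': array([ 0.2894,  0.5273, -0.6407]), 'width': np.float64(0.6464)}
```

Short canister stands in pocket 1. The knob of the second shortest is at (0.354, -0.289).

>>> move_arm(
  turn=[
    [0, 0, 0],
    [0, 0, 0],
    [0, 0, 0],
    [0, 0, 0],
    [0, 0, 0],
    [0, 0, 0],
    [0, 0, 0],
    [0, 0, 0],
    [0, 0, 0],
    [0, 0, 0],
    [0, 0, 0],
    [0, 0, 0],
    [0, 0, 0],
  ],
  offset=[
    [0, -0.2, -3],
    [0, -0.2, -6],
    [0, -0.2, -9],
    [0, -0.2, -11.5],
    [0, -0.2, -13.5],
    [0, -0.2, -14.8],
    [0, -0.2, -15.4],
    [0, -0.2, -15.4],
    [0, -0.2, -15.4],
    [0, -0.2, -15.4],
    [0, -0.2, -15.4],
    [0, -0.2, -15.4],
    [0, -0.2, -15.4],
  ],
  fingers=[-0.3, -0.3, -0.3, -0.3, -0.3, -0.3, -0.3, -0.3, 1, 1, 1, 1, 1],
)

```text
t: 19.82
position: [0.3536, -0.2891, 0.1349]
eef_rot: [-3.141, 0.0, 1.074]
wrist_force: [-1.9, 0.6, 4.5]
width: 0.3
finger_force: 30.0
```

>>> move_arm(
  turn=[
    [0, 0, 0],
    [0, 0, 0],
    [0, 0, 0],
    [0, 0, 0],
    [0, 0, 0],
    [0, 0, 0],
    [0, 0, 0],
    [0, 0, 0],
    [0, 0, 4],
    [0, 0, 8],
    [0, 0, 12],
    [0, 0, 16],
    [0, 0, 20],
    [0, 0, 24],
    [0, 0, 24],
    [0, 0, 24],
    [0, 0, 24],
    [0, 0, 24],
  ],
  offset=[
    [0, 0, 1],
    [0, 0, 4],
    [0, 0, 8],
    [0, 0, 12],
    [0, 0, 16],
    [0, 0, 19],
    [0, 0, 21],
    [2, 0, 21],
    [5, 0.5, 21],
    [8, 1.5, 21],
    [11.5, 3, 21],
    [15, 5, 21],
    [18, 7, 21],
    [21, 8.5, 21],
    [23.5, 10, 21],
    [25, 10.7, 21],
    [25.7, 10.9, 21],
    [25.7, 10.9, 21],
  ],
  fingers=[1, 1, 1, 1, 1, 1, 1, 1, 1, 1, 1, 1, 1, 1, 1, 1, 1, 1],
)

```text
t: 22.08
position: [0.6107, -0.1807, 0.3443]
eef_rot: [-3.141, 0.0, 1.493]
wrist_force: [-0.2, 0.7, -1.8]
width: 0.3
finger_force: 30.0
```

```bash
python3 - <<'E'
from hang import *
hang((.611,-.1805),.21,.106)
E
```

```text
0.215 98 y -0.2165 -0.1426 xmax 0.6479
0.242 98 y -0.2171 -0.1427 xmax 0.6489
0.269 102 y -0.2165 -0.1428 xmax 0.6484
0.296 85 y -0.2098 -0.1427 xmax 0.6489
{'t': np.float64(22.125), 'joint_positions': array([ 0.4674,  0.4346, -0.4069,  1.3638,  0.171 ,  1.3781, -0.0169]), 'position': array([ 0.6103, -0.1809,  0.3446]), 'eef_rot': array([-3.1411e+00,  4.0000e-04,  1.4923e+00]), 'wrist_force': array([ 0.2837, -0.1938, -2.2165])}
```

>>> move_arm(
  turn=[
    [0, 0, 0],
    [0, 0, 0],
    [0, 0, 0],
    [0, 0, 0],
    [0, 0, 0],
    [0, 0, 0],
    [0, 0, 0],
    [0, 0, 0],
    [0, 0, 0],
    [0, 0, 0],
    [0, 0, 0],
    [0, 0, 0],
    [0, 0, 0],
    [0, 0, 0],
  ],
  offset=[
    [0, 0, -3],
    [0, 0, -6],
    [0, 0, -9],
    [0, 0, -12],
    [0, 0, -15],
    [0, 0, -17],
    [0, 0, -18.5],
    [0, 0, -19.6],
    [0, 0, -20.2],
    [0, 0, -20.6],
    [0, 0, -20.8],
    [0, 0, -20.9],
    [0, 0, -20.9],
    [0, 0, -20.9],
  ],
  fingers=[1, 1, 1, 1, 1, 1, 1, 1, 1, 1, 1, 1, 1, 1],
)

```text
t: 23.88
position: [0.6109, -0.1802, 0.136]
eef_rot: [3.141, 0.0, 1.493]
wrist_force: [-0.4, 0.4, -1.8]
width: 0.298
finger_force: 30.0
```

>>> move_arm(
  turn=[
    [0, 0, 0],
    [0, 0, 0],
    [0, 0, 0],
  ],
  offset=[
    [0, 0, -0.1],
    [0, 0, -0.15],
    [0, 0, -0.15],
  ],
  fingers=[1, 1, 1],
)

```text
t: 24.25
position: [0.611, -0.1802, 0.1349]
eef_rot: [3.141, 0.0, 1.493]
wrist_force: [-2.1, 0.0, 5.9]
width: 0.297
finger_force: 30.0
```

>>> move_arm(
  turn=[
    [0, 0, 0],
    [0, 0, 0],
    [0, 0, 0],
    [0, 0, 0],
    [0, 0, 0],
    [0, 0, 0],
    [0, 0, 0],
    [0, 0, 0],
    [0, 0, 0],
    [0, 0, 0],
    [0, 0, 0],
    [0, 0, 0],
    [0, 0, 0],
    [0, 0, 0],
    [0, 0, 0],
    [0, 0, 0],
    [0, 0, 0],
  ],
  offset=[
    [0, 0, 0],
    [0, 0, 0],
    [0, 0, 0],
    [0, 0, 2],
    [0, 0, 6],
    [0, 0, 11],
    [0, 0, 15],
    [-1.5, 1.4, 16.5],
    [-4.5, 4.2, 16.5],
    [-8, 7.5, 16.5],
    [-11.5, 10.8, 16.5],
    [-15, 14, 16.5],
    [-18.5, 17.3, 16.5],
    [-21, 19.7, 16.5],
    [-22.4, 21, 16.5],
    [-23, 21.5, 16.5],
    [-23, 21.5, 16.5],
  ],
  fingers=[0.2, -0.3, -0.3, -0.3, -0.3, -0.3, -0.3, -0.3, -0.3, -0.3, -0.3, -0.3, -0.3, -0.3, -0.3, -0.3, -0.3],
)

```text
t: 26.38
position: [0.3812, 0.0344, 0.2993]
eef_rot: [3.141, 0.0, 1.493]
wrist_force: [0.4, -0.5, -0.5]
width: 0.652
finger_force: 0.0
```

```bash
python3 - <<'E'
from wl import *
wl("w4",(.3815,.035),.168)
wl("s4",(.611,-.1805),.142,"scene")
E
```

```text
knob [0.3821 0.034 ] [0.027 0.026] 590 0.1666
lid [0.3822 0.0339] [0.075 0.075] 2905
{'t': np.float64(26.425), 'joint_positions': array([ 0.3507,  0.0256, -0.5781,  1.9879,  0.0155,  1.1319, -0.3123]), 'position': array([0.3815, 0.0341, 0.2993]), 'eef_rot': array([ 3.1413e+00, -1.0000e-04,  1.4923e+00]), 'wrist_force': array([ 0.0799, -0.0131,  0.041 ]), 'width': np.float64(0.6484)}
knob [ 0.6108 -0.1795] [0.027 0.027] 74 0.1411
lid [ 0.6099 -0.18  ] [0.075 0.073] 424
{'t': np.float64(26.475), 'joint_positions': array([ 0.3508,  0.0259, -0.578 ,  1.9879,  0.0154,  1.1319, -0.3124]), 'position': array([0.3816, 0.0341, 0.2992]), 'eef_rot': array([ 3.1415e+00, -2.0000e-04,  1.4920e+00]), 'wrist_force': array([ 0.0844, -0.0256, -0.1169]), 'width': np.float64(0.6509)}
```

Second canister is home in pocket 2. The tall one's knob is under the gripper.

>>> move_arm(
  turn=[
    [0, 0, 0],
    [0, 0, 0],
    [0, 0, 0],
    [0, 0, 0],
    [0, 0, 0],
    [0, 0, 0],
    [0, 0, 0],
    [0, 0, 0],
    [0, 0, 0],
    [0, 0, 0],
    [0, 0, 0],
    [0, 0, 0],
    [0, 0, 0],
  ],
  offset=[
    [0, 0, -3],
    [0, 0, -6],
    [0, 0, -9],
    [0, 0, -11],
    [0, 0, -12.5],
    [0, 0, -13.4],
    [0, 0, -13.8],
    [0, 0, -13.8],
    [0, 0, -13.8],
    [0, 0, -13.8],
    [0, 0, -13.8],
    [0, 0, -13.8],
    [0, 0, -13.8],
  ],
  fingers=[-0.3, -0.3, -0.3, -0.3, -0.3, -0.3, -0.3, -0.3, 1, 1, 1, 1, 1],
)

```text
t: 28.1
position: [0.3807, 0.0348, 0.1613]
eef_rot: [-3.141, 0.0, 1.493]
wrist_force: [-1.7, 0.6, 3.3]
width: 0.296
finger_force: 30.0
```

>>> move_arm(
  turn=[
    [0, 0, 0],
    [0, 0, 0],
    [0, 0, 0],
    [0, 0, 0],
    [0, 0, 0],
    [0, 0, 0],
    [0, 0, 0],
    [0, 0, 0],
    [0, 0, 0],
    [0, 0, 0],
    [0, 0, 0],
    [0, 0, 0],
    [0, 0, 0],
    [0, 0, 0],
    [0, 0, 0],
    [0, 0, 0],
    [0, 0, 0],
    [0, 0, 0],
  ],
  offset=[
    [0, 0, 1],
    [0, 0, 4],
    [0, 0, 8],
    [0, 0, 12],
    [0, 0, 16],
    [0, 0, 19],
    [0, 0, 21],
    [2, -1, 21],
    [5, -2.5, 21],
    [8, -4, 21],
    [11, -5.5, 21],
    [14, -7, 21],
    [17, -8.5, 21],
    [20, -10, 21],
    [22, -11, 21],
    [23.3, -11.6, 21],
    [23.7, -11.8, 21],
    [23.7, -11.8, 21],
  ],
  fingers=[1, 1, 1, 1, 1, 1, 1, 1, 1, 1, 1, 1, 1, 1, 1, 1, 1, 1],
)

```text
t: 30.35
position: [0.6174, -0.0828, 0.3713]
eef_rot: [-3.141, -0.0, 1.494]
wrist_force: [-0.4, 0.3, -4.1]
width: 0.294
finger_force: 30.0
```

```bash
python3 - <<'E'
from hang import *
hang((.618,-.083),.21,.132)
E
```

```text
0.215 78 y -0.1187 -0.0472 xmax 0.655
0.251 88 y -0.1188 -0.0467 xmax 0.6555
0.286 95 y -0.1189 -0.0463 xmax 0.656
0.322 84 y -0.1116 -0.0551 xmax 0.6559
{'t': np.float64(30.4), 'joint_positions': array([ 0.3602,  0.4099, -0.4776,  1.3471,  0.1859,  1.4288, -0.1864]), 'position': array([ 0.6173, -0.0826,  0.3715]), 'eef_rot': array([-3.1415e+00, -2.0000e-04,  1.4940e+00]), 'wrist_force': array([-0.0762, -0.3367, -4.3937])}
```

>>> move_arm(
  turn=[
    [0, 0, 0],
    [0, 0, 0],
    [0, 0, 0],
    [0, 0, 0],
    [0, 0, 0],
    [0, 0, 0],
    [0, 0, 0],
    [0, 0, 0],
    [0, 0, 0],
    [0, 0, 0],
    [0, 0, 0],
    [0, 0, 0],
    [0, 0, 0],
    [0, 0, 0],
  ],
  offset=[
    [0.1, 0, -3],
    [0.1, 0, -6],
    [0.1, 0, -9],
    [0.1, 0, -12],
    [0.1, 0, -15],
    [0.1, 0, -17],
    [0.1, 0, -18.5],
    [0.1, 0, -19.6],
    [0.1, 0, -20.2],
    [0.1, 0, -20.6],
    [0.1, 0, -20.8],
    [0.1, 0, -20.9],
    [0.1, 0, -20.9],
    [0.1, 0, -20.9],
  ],
  fingers=[1, 1, 1, 1, 1, 1, 1, 1, 1, 1, 1, 1, 1, 1],
)

```text
t: 32.15
position: [0.6189, -0.0832, 0.1624]
eef_rot: [3.141, 0.0, 1.493]
wrist_force: [-0.0, 0.6, -3.6]
width: 0.301
finger_force: 30.0
```

>>> move_arm(
  turn=[
    [0, 0, 0],
    [0, 0, 0],
    [0, 0, 0],
  ],
  offset=[
    [0, 0, -0.1],
    [0, 0, -0.15],
    [0, 0, -0.15],
  ],
  fingers=[1, 1, 1],
)

```text
t: 32.52
position: [0.6191, -0.0831, 0.1615]
eef_rot: [3.141, 0.0, 1.493]
wrist_force: [-3.4, -0.1, 5.9]
width: 0.296
finger_force: 30.0
```

Down with contact, so I release and retreat.

>>> move_arm(
  turn=[
    [0, 0, 0],
    [0, 0, 0],
    [0, 0, 0],
    [0, 0, 0],
    [0, 0, 0],
    [0, 0, 0],
    [0, 0, 0],
    [0, 0, 0],
    [0, 0, 0],
    [0, 0, 0],
    [0, 0, 0],
    [0, 0, 0],
    [0, 0, 0],
    [0, 0, 0],
  ],
  offset=[
    [0, 0, 0],
    [0, 0, 0],
    [0, 0, 0],
    [0, 0, 2],
    [0, 0, 6],
    [0, 0, 11],
    [0, 0, 16],
    [-3, 0, 18],
    [-8, 0, 18],
    [-13, 0, 18],
    [-18, 0, 18],
    [-22, 0, 18],
    [-22, 0, 18],
    [-22, 0, 18],
  ],
  fingers=[0.2, -0.3, -0.3, -0.3, -0.3, -0.3, -0.3, -0.3, -0.3, -0.3, -0.3, -0.3, -0.3, -0.3],
)

```text
t: 34.28
position: [0.3995, -0.0833, 0.3411]
eef_rot: [3.14, 0.0, 1.493]
wrist_force: [0.8, 0.2, 0.4]
width: 0.648
finger_force: 0.0
```

```bash
python3 - <<'E'
from wl import *
wl("s5",(.618,-.083),.168,"scene")
E
```

```text
knob [ 0.6193 -0.0826] [0.026 0.026] 81 0.1673
lid [ 0.6181 -0.0824] [0.077 0.073] 426
{'t': np.float64(34.325), 'joint_positions': array([ 0.5742,  0.0361, -0.507 ,  1.8721,  0.0183,  1.2371, -0.0158]), 'position': array([ 0.3997, -0.0832,  0.3409]), 'eef_rot': array([ 3.1407e+00, -2.0000e-04,  1.4935e+00]), 'wrist_force': array([-0.0993,  0.1154, -0.8566]), 'width': np.float64(0.652)}
```

View pics/s5.png

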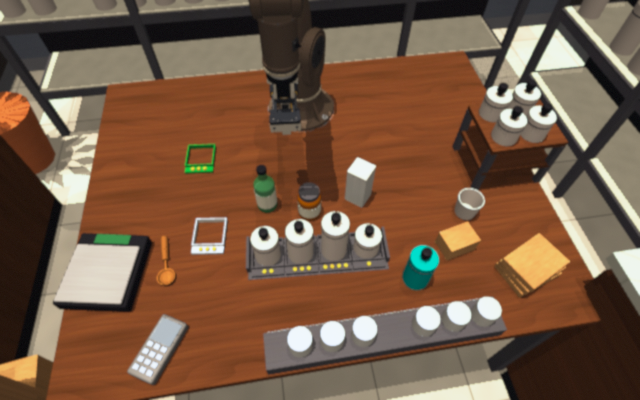

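All four canisters stand upright in their pockets: (265,245) over two studs, (299,240) over three, (336,236) over four and (368,241) over one. The bystanders are unmoved and the arm is clear.

```bash
python3 -c "
from rig import job; print(job.sign_off())"
```

```text
the job is handed in; nothing more can be done
None
```

The rack is filled in order and handed in at about 34 s: shortest in pocket 1, second shortest in 2, second tallest in 3, with the tallest untouched in 4; the last picture shows all four upright and the other items where they were.

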